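# Open the snap jar in the jar block

## Task

The screw-capped six-sided glass jar of snaps stands on the freely spinning turntable, where it would only turn along with its cap: lift it off, stand it fully down in the six-sided pocket of the wooden jar block on the table, and only there unscrew its tight cap (counter-clockwise from above). As soon as the threads let go, lift the cap a finger's breadth clear of the rim and finish still holding it level and still there, straight over the open jar, so that no lint falls in; do not carry it away, not even for a moment. Leave the jar upright and down in its block, the two thread reels standing on the turntable, and the tape measure, thimble, chalk and snips where they lie.

Things in the scene. Friction and masses are not known exactly. Their poses are not given: they have to be found in the camera images.
- jar: Loose six-sided clear glass jar of metal snaps, 0.2 to 0.35 kg. Origin: centre of its underside, z up its axis. 56 mm across flats (65 over corners), flats facing its own +x, -x and every 60 degrees; full width to z = 56 mm (4 mm rounded heel), then a shoulder to the round 38 mm neck. Starts on the turntable in one of three places 68 mm from its middle, at any yaw; 81 mm tall with its cap.
- jar_rim (a point): Centre of the jar's open mouth at the height of its rim, 77 mm above the jar's underside; hidden under the cap while that is on. The neck carries three short threads that rise 2.5 mm.
- cap: Round steel screw cap with finely ribbed skirt, 52 mm across, 20 mm high, 0.11 kg. Origin: centre of its underside (skirt's lower edge), z up; 61 mm above the jar's underside while screwed on. A squeezed rubber liner makes it tight: it takes 0.2 to 0.45 N m to start it. It need not be raised while it turns. While the threads hold, pulling up only lifts the jar.
- cap_top (a point): Centre of the cap's top, 20 mm above its origin. Three lugs in the cap sit under the threads: a counter-clockwise turn (from above) of 45 to 59 degrees, plus up to 10 degrees of the jar's play in its pocket, frees them and the cap lifts straight off; after 80 to 94 degrees (more with the play) they meet a stop. Clockwise they meet a stop within 17 degrees.
- jar_block: Six-sided wooden block screwed to the table, 88 mm across flats, 24 mm high, two screw ears reaching 69 mm out on its own +y and -y sides. Origin: centre of its underside. Its six-sided pocket is 58.6 mm across flats (jar: 56), 16 mm deep, with a 4 x 5 mm chamfer; pocket flats face its +x, -x and every 60 degrees, so the jar fits at the block's yaw or any multiple of 60 degrees from it.
- pocket_floor (a point): Centre of the jar block's pocket floor, 8 mm above the table: the jar's origin lies here when it is fully seated.
- turntable: Round wooden turntable with a rubber mat, 230 mm across; its platter turns freely on a fixed foot and is not driven. Origin: centre of its foot on the table; the platter's top is 26 mm above it.
- reel_a: Reel of green thread, white ends, 34 mm across and 52 mm high, standing on the turntable 68 mm from its middle. Origin: centre of its underside.
- reel_b: Reel of grey thread, wooden ends, 34 mm across and 52 mm high, standing on the turntable 68 mm from its middle. Origin: centre of its underside.
- tape: Round tape measure, 56 x 100 x 26 mm, lying on the table; bystander. Origin at its underside.
- thimble: Metal thimble, 20 mm across and 22 mm high, standing on the table; bystander. Origin at its underside.
- chalk: Flat piece of white tailor's chalk, 37 x 47 x 9 mm, lying on the table; bystander. Origin at its underside.
- snips: Thread snips, 35 x 108 x 8 mm, lying on the table; bystander. Origin at its underside.

How it is judged:
On the way, in this order (a step that is already met when the one before it is completed fails the run):
1. the closed jar is lifted clear of the turntable (z of jar in the frame of turntable above 0.04 m and contact force between jar and turntable below 0.05 N and z of cap in the frame of jar below 0.067 m), for 0.1 s.
2. the jar, still closed, stands fully down in the pocket of the jar block (horizontal distance between jar and pocket_floor below 0.005 m and z of jar in the frame of pocket_floor below 0.004 m and angle between jar's own z axis and vertical below 0.06 rad and z of cap in the frame of jar below 0.067 m), for 0.2 s.
At the end, for the whole second after the job is handed in: Jar fully down in the pocket (5 mm of centre, 4 mm of floor, upright to 0.06 rad). Cap still in the fingers, not touching the jar, lower edge 4 to 35 mm above the rim, within 12 mm of the jar's axis, level to 0.14 rad. Both reels stand on the turntable (horizontal distance between jar and pocket_floor below 0.005 m and z of jar in the frame of pocket_floor below 0.004 m and angle between jar's own z axis and vertical below 0.06 rad and z of cap in the frame of jar between 0.081 and 0.112 m and horizontal distance between cap and jar below 0.012 m and angle between cap's own z axis and vertical below 0.14 rad and contact force between cap and the fingers above 2 N and contact force between cap and jar below 0.05 N and linear speed of cap below 0.02 m/s and height (world z) of each of reel_a, reel_b above 0.02 m and angle between each of reel_a, reel_b's own z axis and vertical below 0.3 rad); the arm keeps its last pose, push and grip.
It fails at once if the cap is off while the jar is not in the pocket of the block (distance between cap and jar above 0.074 m and (horizontal distance between jar and pocket_floor above 0.012 m or z of jar in the frame of pocket_floor above 0.014 m)).
It fails at once if the cap is carried away: lower edge more than 60 mm above the rim or more than 50 mm to the side of the jar (distance between cap and jar above 0.138 m or horizontal distance between cap and jar above 0.05 m).
It fails at once if the jar is tipped by more than 0.5 rad (angle between jar's own z axis and vertical above 0.5 rad).
It fails at once if a reel is tipped over (angle between any of reel_a, reel_b's own z axis and vertical above 0.7 rad).
It fails at once if the tape measure, thimble, chalk or snips are pushed by more than 30 mm (distance of any of tape, thimble, chalk, snips from where it was at the start of the episode above 0.03 m).
It also fails if it takes over 48 s, if anything falls off the work surface, if the arm or the gripper's body presses on something with over 40 N, if the wrist force passes 120 N, or if a joint passes its speed limit or range.

## Robot

A 6-joint arm with a two-finger parallel gripper is mounted at the origin on a cart in front of the work surface, level with it; the furniture and walls round the work are solid. World frame = base frame: x ahead of the robot, y to its left, z up, the work surface at z = 0. Lengths are in m, angles in rad, forces in N, time in s.
With the tool pointing down it reaches from about 0.275 to 0.775 m from the base axis. Payload 14.6 kg.
Tool frame: the origin (TCP) lies at the very end of the fingers, on their centre line; the grasp point (between the pads) lies 19 mm behind it; z points along the fingers, y is the line along which they close (so a half turn about z gives the same grasp; the last joint's range is limited). The gripper opens to 85 mm and grips with 20 to 120 N. Pads are 22 mm wide; open, the fingers measure 114 mm over their backs; the gripper's body (76 mm by 85 mm) begins 54 mm behind the grasp point. The pads swing forward as they close: fully open they stand 13 mm farther back than shut.
Start: joints at [-1.294, 0.263, -0.048, 1.259, 0, 1.415], TCP at [0.22, -0.477, 0.231] pointing down, gripper open.
Joint ranges: [-2.65, 2.65], [-0.89, 1.7], [-1.18, 1.37], [-2.13, 2.11], [-1.35, 1.29], [-3.14, 3.14]. Speed limits (rad/s): [1.89, 1.89, 2.57, 2.79, 3.14, 3.14].

## Interface

Orientations are given as a unit quaternion [w, x, y, z].
In Python, from bench import ctrl, imaging, probe_bus, sign_off gives the robot as it stands (ctrl), with the cameras (imaging), the readings (probe_bus) and the job as plain functions.
- The arm moves only by the shell command python3 drive.py, which reads ROWS from standard input. ROWS is a JSON list that holds a single list of rows (three levels of brackets), with 1 to 10 rows, each of 7 numbers: the opening from 0.0 (shut) to 1.0 (fully open), then dx, dy, dz in a scale on which 1.0 is 40 cm, then a rotation vector rx, ry, rz in fractions of the full range, 1 being 90 degrees; each row shifts and turns the commanded pose from where the row before left it, along the tool's axes as they then stand; what a row does not reach is not made up. A row lasts 1/12 s, in which the tool goes at most 0.0417 m and 0.125 rad, less where a joint would pass 70% of its speed; a pose out of reach is approached as far as the arm can. The fingers move at their own pace and stop on an object; the grip force is fixed at half the most. Time passes only in rows, so rows that do not move let the fingers close. It prints the time, the measured TCP pose, the force, the opening and the grip force at its end. Input that does not fit is refused with a message, and nothing moves.
- probe_bus.get_obs(): the state, without advancing time (a new reading comes with each control period).
- imaging.camera(name): name is "scene" or "side" or "wrist"; returns the picture (420x560x3 uint8, red, green, blue); there is no depth.
- imaging.get_calibration(name): a dict with "fovy" (degrees; the focal length in pixels is half the picture's height over the tangent of half this angle, whatever the lens; pixels are square), "cx", "cy" (the principal point, pixels), "R" (3x3) and "t" (3): a world point X has camera coordinates R X + t. Camera axes: x right, y down, z forward; pixel columns grow to the right and rows downward; lengths in m; the calibration is good to about 2 mm. A picture is of the moment at which its call begins: read the wrist's pose just before it. get_calibration takes no time and is no camera call; for the wrist camera it gives the pose at the moment of the call.
- sign_off(): hands the job in; it is judged then, once.
The state is a dict: "clock": time; "q": joint angles; "joint_velocities": joint speeds; "effort": joint torques, N m; "position": TCP position; "tool_rot": TCP orientation; "wrist_force": force on the tool from outside, world axes, zero at the start; "ft_torque": the same for the moment, N m; "finger_gap": opening from 0.0 (shut) to 1.0 (fully open); "gripper_force": force on a finger pad.
Only numpy, scipy, OpenCV 4.12 (cv2) and the standard library are available. Lean on these libraries where they do the work, as an engineer would, in place of code of your own. Each camera call takes 0.05 s, during which the arm holds its last target. There are 200 camera calls.

## Working session

There is one attempt and no reset: what is moved stays moved. The work goes in short steps, Python scripts to look and compute and a shell command to move; the robot and the scene stay as the last step left them, time stands still between calls to the robot, and variables do not carry over. Pictures are saved under pics/ and viewed, at most 11 in all, crops included, and the job is handed in when it is done.

```bash
ls; mkdir -p pics
python3 - <<'E'
from bench import ctrl, imaging, probe_bus, sign_off
import cv2
for n in ("scene","side"):
    im=imaging.camera(n); c=imaging.get_calibration(n); print(n,c)
    cv2.imwrite(f"pics/{n}0.png",im[:,:,::-1])
print(probe_bus.get_obs())
E
```

```text
bench.py
drive.py
pics
scene {'fovy': 55.32233354443284, 'cx': 282.5439561984341, 'cy': 215.83235924608536, 'R': array([[-0.72609021, -0.68742124, -0.01565394],
       [-0.46341624,  0.50604953, -0.72743334],
       [ 0.5079748 , -0.52092794, -0.68599977]]), 't': array([0.41631179, 0.28749638, 0.68282079])}
side {'fovy': 52.36638850822944, 'cx': 285.34563163642633, 'cy': 209.04965984176877, 'R': array([[-0.86820739, -0.49611599, -0.00921109],
       [-0.31235665,  0.56086223, -0.76672478],
       [ 0.38555058, -0.66279897, -0.64190986]]), 't': array([0.47914222, 0.22187376, 0.75971551])}
{'clock': 0.1, 'q': array([-1.29432869e+00,  2.63453026e-01, -4.88401209e-02,  1.25941398e+00,
       -1.02938277e-05,  1.41551725e+00]), 'joint_velocities': array([ 1.71856385e-03, -1.88002911e-04,  1.92817745e-03,  1.71329263e-05,
       -1.59000519e-03, -1.19724855e-03]), 'effort': array([ 5.86174559e-03, -6.38580179e+01,  3.85061038e+01,  1.01179577e-02,
       -2.35127084e-05,  1.66402764e-06]), 'position': array([ 0.21962675, -0.47658965,  0.23089687]), 'tool_rot': array([-4.54252580e-04,  9.76789592e-01,  2.14200575e-01, -3.27152213e-05]), 'wrist_force': array([-0.47791312, -0.92227589,  0.146436  ]), 'ft_torque': array([ 0.01781193, -0.03418519, -0.02548195]), 'gripper_force': 0.0, 'finger_gap': 1.0015981443308601}
```

View pics/scene0.png

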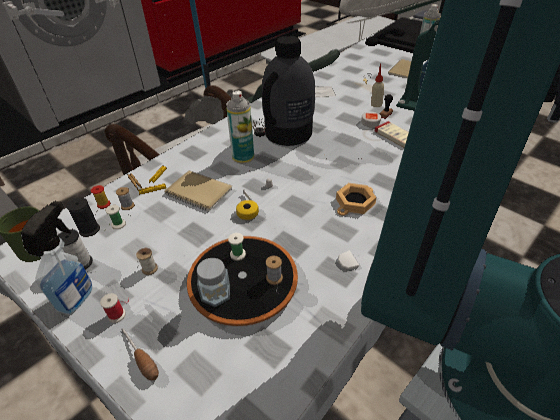

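View pics/side0.png

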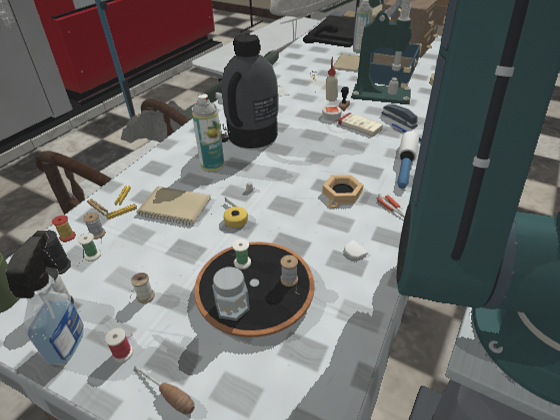

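Both views show the turntable with the jar at (211,280) scene / (231,293) side, the reels behind and to the right of it, and the block at (355,198) / (343,190).

```bash
cat > h.py <<'E'
import numpy as np, cv2
from bench import ctrl, imaging, probe_bus, sign_off
def K(c):
    f=210/np.tan(np.radians(c["fovy"]/2)); return np.array([[f,0,c["cx"]],[0,f,c["cy"]],[0,0,1]])
def P(c): return K(c)@np.c_[c["R"],c["t"]]
def proj(c,X): p=P(c)@np.r_[X,1]; return p[:2]/p[2]
def onplane(c,uv,z):
    o=-c["R"].T@c["t"]; d=c["R"].T@np.linalg.solve(K(c),[*uv,1]); return o+d*(z-o[2])/d[2]
def tri(c1,a,c2,b):
    X=cv2.triangulatePoints(P(c1),P(c2),np.float64(a).reshape(2,1),np.float64(b).reshape(2,1)).ravel(); return X[:3]/X[3]
E
python3 - <<'E'
from h import *
np.set_printoptions(precision=4,suppress=True)
s=imaging.get_calibration("scene");d=imaging.get_calibration("side");w=imaging.get_calibration("wrist")
for n,a,b in [("cap",(211,266),(228,277)),("tt",(242,275),(254,283)),("block",(355,195),(343,187)),("reela top",(236,239),(241,243)),("reelb top",(274,260),(289,260))]:
    print(n,tri(s,a,d,b))
for n,uv,z in [("cap",(211,266),.107),("tt",(242,275),.026),("block",(355,195),.024),("ra",(236,239),.078),("rb",(274,260),.078),("chalk",(347,260),.009),("tape",(247,210),.02),("thimble",(267,184),.01)]: print(n,onplane(s,uv,z))
o=probe_bus.get_obs();print(w, "cam pos",-w["R"].T@w["t"],o["position"])
for n in("scene","side"):
    im=cv2.imread(f"pics/{n}0.png")
a=cv2.imread("pics/scene0.png")[220:320,170:310];b=cv2.imread("pics/side0.png")[230:330,185:325]
E
```

```text
cap [0.5245 0.2446 0.1021]
tt [0.5163 0.1825 0.0258]
block [ 0.4898 -0.176   0.0318]
reela top [0.5595 0.1539 0.0851]
reelb top [0.4635 0.1391 0.0776]
cap [0.5206 0.2469 0.107 ]
tt [0.515  0.1834 0.026 ]
block [ 0.495  -0.1845  0.024 ]
ra [0.5606 0.1527 0.078 ]
rb [0.4625 0.1399 0.078 ]
chalk [ 0.3873 -0.0092  0.009 ]
tape [0.6592 0.036  0.02  ]
thimble [ 0.704  -0.0776  0.01  ]
{'fovy': 60.61943746920139, 'cx': 277.9671708999994, 'cy': 202.15403314016643, 'R': array([[ 0.4182, -0.9084, -0.0007],
       [-0.8605, -0.3964,  0.3202],
       [-0.2911, -0.1333, -0.9474]]), 't': array([-0.5245, -0.0425,  0.3799])} cam pos [ 0.2933 -0.4427  0.3731] [ 0.2196 -0.4766  0.2309]
```

Units first: shifts go in shares of 40 cm and turns go in shares of 90 degrees. So 0.0333 m / 0.4 = 0.0833, -0.0173 m / 0.4 = -0.0433.

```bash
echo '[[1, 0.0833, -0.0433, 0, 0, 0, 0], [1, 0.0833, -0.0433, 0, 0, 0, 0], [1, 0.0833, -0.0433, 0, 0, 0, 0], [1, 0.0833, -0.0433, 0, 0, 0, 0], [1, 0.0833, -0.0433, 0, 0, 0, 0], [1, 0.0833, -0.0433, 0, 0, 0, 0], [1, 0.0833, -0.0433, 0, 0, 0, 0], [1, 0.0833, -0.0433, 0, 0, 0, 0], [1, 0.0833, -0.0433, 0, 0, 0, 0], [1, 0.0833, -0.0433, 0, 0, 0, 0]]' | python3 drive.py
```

```text
refused: ROWS must be a list holding one list of rows, three levels of brackets. Nothing was moved.
```

The call was refused and nothing moved: it wants a list holding one list of rows, three levels of brackets. Same move again in that form.

```bash
echo '[[[1, 0.0833, -0.0433, 0, 0, 0, 0], [1, 0.0833, -0.0433, 0, 0, 0, 0], [1, 0.0833, -0.0433, 0, 0, 0, 0], [1, 0.0833, -0.0433, 0, 0, 0, 0], [1, 0.0833, -0.0433, 0, 0, 0, 0], [1, 0.0833, -0.0433, 0, 0, 0, 0], [1, 0.0833, -0.0433, 0, 0, 0, 0], [1, 0.0833, -0.0433, 0, 0, 0, 0], [1, 0.0833, -0.0433, 0, 0, 0, 0], [1, 0.0833, -0.0433, 0, 0, 0, 0]]]' | python3 drive.py
cat >> h.py <<'E'
def yaw():
    q=probe_bus.get_obs()["tool_rot"]; x=[1-2*(q[2]**2+q[3]**2),2*(q[1]*q[2]+q[0]*q[3])]; return np.arctan2(x[1],x[0])
def totool(v):
    a=yaw(); return np.array([v[0]*np.cos(a)+v[1]*np.sin(a), v[0]*np.sin(a)-v[1]*np.cos(a), -v[2]])
def snap(name):
    import pickle
    c=imaging.get_calibration("wrist"); im=imaging.camera("wrist")
    cv2.imwrite(f"pics/{name}.png",im[:,:,::-1]); pickle.dump(c,open(f"pics/{name}.pkl","wb")); return c,im
def load(name):
    import pickle
    return pickle.load(open(f"pics/{name}.pkl","rb"))
def state(): 
    o=probe_bus.get_obs(); print(round(o["clock"],2),o["position"].round(4),"yaw",yaw().round(4),"q",o["q"].round(3),"F",o["wrist_force"].round(2),"T",o["ft_torque"].round(3),"gap",round(o["finger_gap"],4),"gf",round(o["gripper_force"],1))
E
python3 -c "
from h import *
snap('w1');state()"
```

```text
clock: 0.93
position: [0.4505, -0.1785, 0.2312]
tool_rot: [-0.0, 0.977, 0.214, -0.0]
wrist_force: [1.4, -0.9, 0.2]
finger_gap: 0.998
gripper_force: 0.0
0.98 [ 0.4532 -0.1743  0.2311] yaw 0.435 q [-5.360e-01  1.960e-01 -1.410e-01  1.235e+00  2.000e-03  2.170e+00] F [-0.01  4.74 -1.99] T [ 0.242  0.055 -0.027] gap 1.0004 gf 0.0
```

View pics/w1.png

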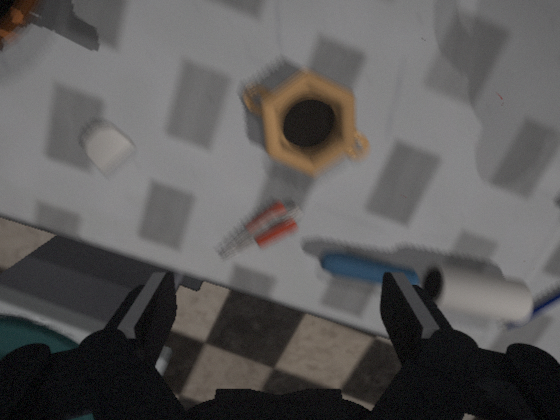

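The block is sharply visible: hexagon centred about (309,123) px with its ears at (252,97) and (358,145); snips (262,230) and chalk (107,147) are well apart from it. The picture is blurred by motion, so I take a settled pair from two places.

Scaled: 0.04 m / 0.4 = 0.1.

```bash
echo '[[[1, 0, 0, 0, 0, 0, 0], [1, 0, 0, 0, 0, 0, 0]]]' | python3 drive.py; python3 -c "
from h import *
snap('b1');state()"; echo '[[[1, 0.1, 0, 0, 0, 0, 0], [1, 0.1, 0, 0, 0, 0, 0], [1, 0, 0, 0, 0, 0, 0], [1, 0, 0, 0, 0, 0, 0], [1, 0, 0, 0, 0, 0, 0]]]' | python3 drive.py ; python3 -c "
from h import *
snap('b2');state()
a=cv2.imread('pics/b1.png');b=cv2.imread('pics/b2.png')
cv2.imwrite('pics/bb.png',np.hstack([cv2.resize(a[40:220,190:430],None,fx=1.66,fy=2.5*1.66/2.5,interpolation=2),cv2.resize(b[100:280,190:430],None,fx=1.66,fy=1.66)]))
for n in('b1','b2'):
    h=cv2.cvtColor(cv2.imread(f'pics/{n}.png'),cv2.COLOR_BGR2HSV)
    m=cv2.inRange(h,(5,90,60),(25,255,255)); k,l,s,c=cv2.connectedComponentsWithStats(m)
    for i in np.argsort(-s[1:,4])[:3]+1: print(n,s[i],c[i])
"
```

```text
clock: 1.15
position: [0.4498, -0.1799, 0.231]
tool_rot: [-0.0, 0.977, 0.215, -0.0]
wrist_force: [0.1, -0.0, -0.1]
finger_gap: 1.001
gripper_force: 0.0
1.2 [ 0.4494 -0.1806  0.2311] yaw 0.432 q [-0.55   0.194 -0.143  1.234 -0.     2.159] F [-0.4  -0.46 -0.21] T [-0.    -0.061  0.035] gap 1.0019 gf 0.0
clock: 1.62
position: [0.5216, -0.1478, 0.231]
tool_rot: [-0.0, 0.977, 0.214, -0.0]
wrist_force: [-0.9, 0.1, 0.6]
finger_gap: 0.995
gripper_force: 0.0
1.67 [ 0.5214 -0.1479  0.2313] yaw 0.4302 q [-0.427  0.293 -0.006  1.273 -0.     2.285] F [ 0.31 -1.04 -0.5 ] T [ 0.004 -0.006  0.038] gap 0.9972 gf 0.0
b1 [ 246   74  124  105 5440] [309.58253676 125.36066176]
b1 [  0   0  39  46 627] [18.18022329 22.97607656]
b1 [257 222  41  27 269] [278.58736059 234.62825279]
b2 [ 247  154  117   95 4622] [305.15036781 200.85460839]
b2 [   0   31   71  114 1735] [44.86916427 93.76829971]
b2 [258 284  38  23 238] [277.44117647 295.56302521]
```

View pics/bb.png

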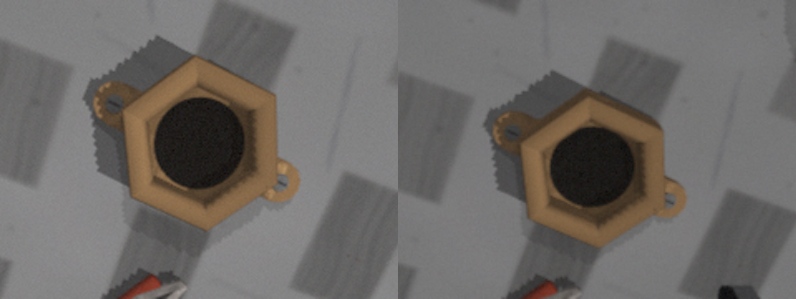

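Run:
```python
from h import *
from scipy.optimize import least_squares
np.set_printoptions(precision=4,suppress=True)
c1,c2=load('b1'),load('b2')
A={0:(195,57),1:(275,97),3:(207,231),4:(131,194),5:(124,106)}
B={0:(588-398,97),1:(661-398,133),3:(598-398,247),4:(528-398,213),5:(522-398,146)}
A={k:np.array(v)/1.66+(190,40) for k,v in A.items()};B={k:np.array(v)/1.66+(190,100) for k,v in B.items()}
for k in A: print(k,tri(c1,A[k],c2,B[k]))
r=.088/3**.5
def cor(p,k):
    a=p[3]-k*np.pi/3; return np.r_[p[0]+r*np.cos(a),p[1]+r*np.sin(a),p[2]]
def res(p): return np.concatenate([proj(c,cor(p,k))-D[k] for c,D in((c1,A),(c2,B)) for k in D])
for z in (None,):
  a0=np.arctan2(*(tri(c1,A[0],c2,B[0])-tri(c1,A[3],c2,B[3]))[[1,0]])
  s=least_squares(res,[.5,-.18,.024,a0],loss='soft_l1'); print(s.x,np.degrees(s.x[3]),res(s.x))
e=[np.array(v)/1.66+o for v,o in (((114,105),(190,40)),((282,181),(190,40)),((114,132),(190,100)),((271,199),(190,100)))]
p,q=tri(c1,e[0],c2,e[2]),tri(c1,e[1],c2,e[3]);print(p,q,(p+q)/2,np.degrees(np.arctan2(*(p-q)[[1,0]])))
for c,i in((c1,0),(c2,2)): print([onplane(c,e[i+j],.008)for j in(0,1)], sum(onplane(c,e[i+j],.008)for j in(0,1))/2)
print("move to jar view",totool(np.array([.52,.245,.25])-probe_bus.get_obs()["position"]))
```

```text
0 [ 0.5398 -0.1682  0.0219]
1 [ 0.5393 -0.2174  0.0267]
3 [ 0.4524 -0.2191  0.0186]
4 [ 0.4527 -0.168   0.0124]
5 [ 0.5004 -0.1433  0.0393]
[ 0.496  -0.1942  0.0164  0.5133] 29.407493592565885 [ 0.8316  0.0828  0.0505  0.2005 -1.1505 -0.0218 -0.2508  1.3154 -0.6975
  2.3879  0.6362 -1.1488  0.9579 -1.9767  0.0557 -0.3592  0.1544  1.9028
 -0.7285 -2.9662]
[ 0.4957 -0.1371  0.0019] [ 0.4981 -0.25    0.0053] [ 0.4969 -0.1936  0.0036] 91.16925364486507
[array([ 0.4963, -0.1374,  0.008 ]), array([ 0.4984, -0.2495,  0.008 ])] [ 0.4973 -0.1935  0.008 ]
[array([ 0.4973, -0.1366,  0.008 ]), array([ 0.4987, -0.2487,  0.008 ])] [ 0.498  -0.1926  0.008 ]
move to jar view [ 0.1625 -0.3577 -0.0187]
```

Scaled: -0.114 rad / 1.5708 = -0.0726.

```bash
echo '[[[1, 0, 0, 0, 0, 0, -0.0726], [1, 0, 0, 0, 0, 0, -0.0726], [1, 0, 0, 0, 0, 0, -0.0726], [1, 0, 0, 0, 0, 0, -0.0726], [1, 0, 0, 0, 0, 0, -0.0726], [1, 0, 0, 0, 0, 0, -0.0726], [1, 0, 0, 0, 0, 0, -0.0726], [1, 0, 0, 0, 0, 0, -0.0726], [1, 0, 0, 0, 0, 0, -0.0726], [1, 0, 0, 0, 0, 0, -0.0726]]]' | python3 drive.py | tail -5; echo '[[[1, 0.0875, 0, 0, 0, 0, 0], [1, 0.0875, 0, 0, 0, 0, 0], [1, 0.0875, 0, 0, 0, 0, 0], [1, 0.0875, 0, 0, 0, 0, 0], [1, 0.0875, 0, 0, 0, 0, 0], [1, 0.0875, 0, 0, 0, 0, 0], [1, 0.0875, 0, 0, 0, 0, 0], [1, 0.0875, 0, 0, 0, 0, 0], [1, 0, 0, 0, 0, 0, 0], [1, 0, 0, 0, 0, 0, 0]]]' | python3 drive.py ; python3 -c "
from h import *
snap('j1');state()";echo '[[[1, 0.0825, 0, -0.0125, 0, 0, 0], [1, 0.0825, 0, -0.0125, 0, 0, 0], [1, 0.0825, 0, -0.0125, 0, 0, 0], [1, 0, 0, 0, 0, 0, 0], [1, 0, 0, 0, 0, 0, 0]]]' | python3 drive.py ; python3 -c "
from h import *
snap('j2');state()
a=cv2.imread('pics/j1.png');b=cv2.imread('pics/j2.png')
cv2.imwrite('pics/jj.png',np.hstack([a,b])[:,:].copy())
cv2.imwrite('pics/jj.png',cv2.resize(np.hstack([a[:,130:530],b[:,130:530]]),None,fx=1,fy=1))
"
```

```text
position: [0.5213, -0.1479, 0.2316]
tool_rot: [0.0, 0.705, 0.709, -0.0]
wrist_force: [-0.4, 0.6, 0.3]
finger_gap: 0.996
gripper_force: 0.0
clock: 3.33
position: [0.5215, 0.1334, 0.2315]
tool_rot: [0.0, 0.706, 0.708, 0.0]
wrist_force: [-1.3, 0.5, 0.8]
finger_gap: 1.002
gripper_force: 0.0
3.38 [0.5217 0.1324 0.2315] yaw 1.5717 q [ 0.097  0.286 -0.015  1.27  -0.     1.667] F [ 0.13 -0.54  1.01] T [-0.026  0.034  0.042] gap 1.0039 gf 0.0
clock: 3.8
position: [0.5223, 0.2316, 0.2464]
tool_rot: [0.0, 0.707, 0.707, 0.0]
wrist_force: [-0.0, -0.4, -0.7]
finger_gap: 1.003
gripper_force: 0.0
3.85 [0.5222 0.2308 0.2463] yaw 1.5708 q [ 0.274  0.34   0.105  1.336 -0.     1.844] F [-0.38  0.1   0.21] T [ 0.003 -0.018 -0.013] gap 0.9985 gf 0.0
```

View pics/jj.png

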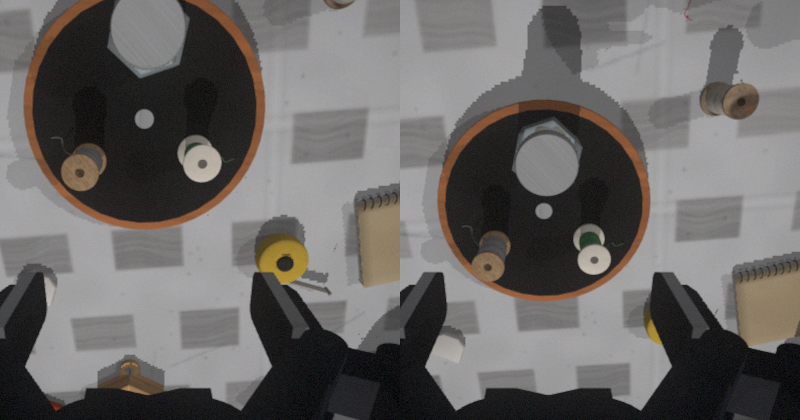

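Both wrist views show the jar at the far side of the turntable: cap top centred about (278,30) in j1 and (276,163) in j2, with the hexagon's corner pointing up the picture and its flats to the left and right. I'll fit the cap circle and zoom in on the hexagon.

Run:
```python
from h import *
np.set_printoptions(precision=4,suppress=True)
c1,c2=load('j1'),load('j2')
a=cv2.imread('pics/j1.png');b=cv2.imread('pics/j2.png')
def cap(im,x0,y0,x1,y1):
    g=cv2.medianBlur(cv2.cvtColor(im,cv2.COLOR_BGR2GRAY),3)[y0:y1,x0:x1]
    h=cv2.HoughCircles(g,cv2.HOUGH_GRADIENT,1.0,50,param1=100,param2=12,minRadius=25,maxRadius=45); return None if h is None else h[0][:3]+[x0,y0,0]
print(cap(a,220,0,340,100),cap(b,220,100,340,220))
print(tri(c1,(278,30),c2,(276,163)),onplane(c2,(276,163),.107))
cv2.imwrite('pics/jz.png',np.hstack([cv2.resize(a[0:96,225:329],None,fx=3.8,fy=3.8,interpolation=2)[:365],cv2.resize(b[110:206,225:329],None,fx=3.8,fy=3.8,interpolation=2)[:365]]))
```

```text
[[284.5  25.5  44.4]] [[276.5 163.5  31.9]]
[0.5198 0.249  0.0967] [0.5195 0.2512 0.107 ]
```

View pics/jz.png

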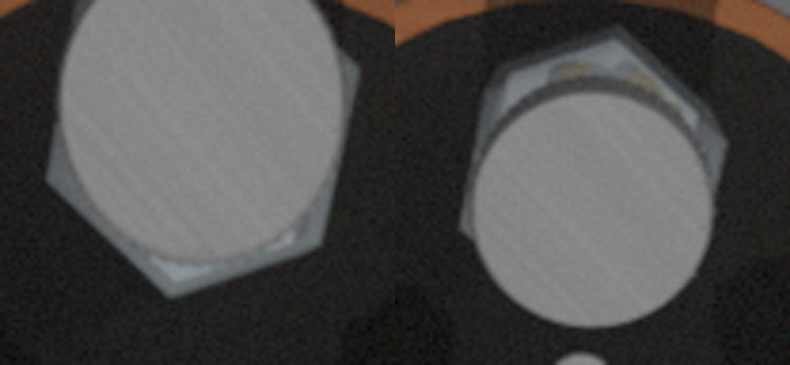

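Run:
```python
from h import *
from scipy.optimize import least_squares
np.set_printoptions(precision=4,suppress=True)
c1,c2=load('j1'),load('j2')
u1=(278.4,31.6);u2=(277.1,165.3)
X=tri(c1,u1,c2,u2);print("cap",X,onplane(c1,u1,.107),onplane(c2,u2,.107))
for c,o,L in((c1,(225,0),[(48,180),(172,298),(322,246),(358,68)]),(c2,(225,110),[(617-395,27),(727-395,140),(495-395,72),(462-395,232)])):
  for p in L:
    for z in(.03,.082):
      v=onplane(c,np.array(p)/3.8+o,z)-[.5195,.2495,0]; print(p,z,"r",np.hypot(*v[:2]).round(4),"ang60",(np.degrees(np.arctan2(v[1],v[0]))%60).round(1),end=' | ')
    print()
# block: mask-silhouette fit
r=.088/3**.5
state()
```

```text
cap [0.5204 0.2476 0.0994] [0.5204 0.2467 0.107 ] [0.5204 0.2494 0.107 ]
(48, 180) 0.03 r 0.0355 ang60 10.5 | (48, 180) 0.082 r 0.0314 ang60 19.8 | 
(172, 298) 0.03 r 0.0329 ang60 19.0 | (172, 298) 0.082 r 0.033 ang60 20.8 | 
(322, 246) 0.03 r 0.0357 ang60 24.6 | (322, 246) 0.082 r 0.0336 ang60 17.5 | 
(358, 68) 0.03 r 0.0399 ang60 25.3 | (358, 68) 0.082 r 0.0321 ang60 16.9 | 
(222, 27) 0.03 r 0.0311 ang60 17.2 | (222, 27) 0.082 r 0.0357 ang60 20.2 | 
(332, 140) 0.03 r 0.0361 ang60 1.9 | (332, 140) 0.082 r 0.0327 ang60 18.4 | 
(100, 72) 0.03 r 0.0311 ang60 22.6 | (100, 72) 0.082 r 0.0329 ang60 9.4 | 
(67, 232) 0.03 r 0.0419 ang60 34.5 | (67, 232) 0.082 r 0.0313 ang60 20.5 | 
3.85 [0.5222 0.2308 0.2463] yaw 1.5708 q [ 0.274  0.34   0.105  1.336 -0.     1.844] F [-0.38  0.1   0.21] T [ 0.003 -0.018 -0.013] gap 0.9985 gf 0.0
```

Scaled: 0.036 m / 0.4 = 0.09, 0.0165 m / 0.4 = 0.0413, 0.096 rad / 1.5708 = 0.0611.

```bash
echo '[[[1, 0, 0, 0, 0, 0, 0.0611], [1, 0, 0, 0, 0, 0, 0.0611], [1, 0.0413, -0.0125, 0.05, 0, 0, 0], [1, 0, 0, 0.09, 0, 0, 0], [1, 0, 0, 0.09, 0, 0, 0], [1, 0, 0, 0.09, 0, 0, 0], [1, 0, 0, 0, 0, 0, 0], [1, 0, 0, 0, 0, 0, 0]]]' | python3 drive.py ; python3 -c "
from h import *
snap('k1');state();print(totool(np.array([.5203,.248,.048])-probe_bus.get_obs()['position']))"
```

```text
clock: 4.52
position: [0.5196, 0.2474, 0.118]
tool_rot: [-0.0, 0.772, 0.636, -0.001]
wrist_force: [0.2, -0.4, 1.3]
finger_gap: 0.999
gripper_force: 0.0
4.57 [0.5208 0.2481 0.1197] yaw 1.3781 q [ 0.303  0.405 -0.144  1.022 -0.     2.067] F [ 0.24  0.79 -0.1 ] T [0.01  0.009 0.035] gap 1.0 gf 0.0
[-0.00020181 -0.00050712  0.07172698]
```

View pics/k1.png

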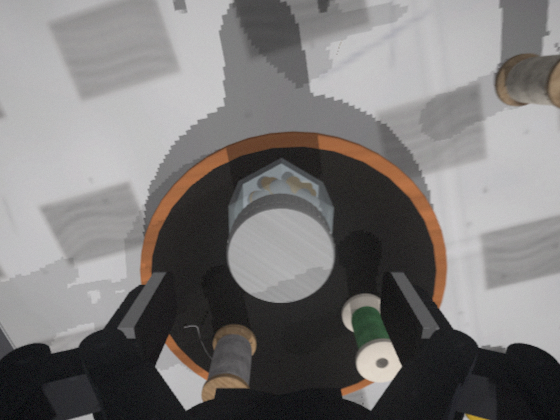

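The cap (281,254) is centred between the fingers (about 150 and 412) and the hexagon's corner (281,160) points straight up, so the flats face the pads. I check the position and go down.

Scaled: 0.024 m / 0.4 = 0.06, 0.0237 m / 0.4 = 0.0593.

```bash
python3 -c "
from h import *
c=load('k1');print(onplane(c,(281,254.5),.107),proj(c,[.5203,.248,.107]))"; echo '[[[1, 0, 0, 0.06, 0, 0, 0], [1, 0, 0, 0.06, 0, 0, 0], [1, 0, 0, 0.0593, 0, 0, 0], [1, 0, 0, 0, 0, 0, 0], [0.3, 0, 0, 0, 0, 0, 0], [0.3, 0, 0, 0, 0, 0, 0], [0.3, 0, 0, 0, 0, 0, 0], [0.3, 0, 0, 0, 0, 0, 0], [0.3, 0, 0, 0, 0, 0, 0], [0.3, 0, 0, 0, 0, 0, 0]]]' | python3 drive.py; python3 -c "
from h import *
state()"
```

```text
[0.52065064 0.25100534 0.107     ] [281.4730071  260.19740085]
clock: 5.4
position: [0.5219, 0.2496, 0.0492]
tool_rot: [0.001, 0.771, 0.636, 0.002]
wrist_force: [0.5, -1.0, 8.8]
finger_gap: 0.643
gripper_force: 61.2
5.4 [0.5219 0.2496 0.0492] yaw 1.3797 q [ 0.305  0.463 -0.257  0.846 -0.     2.067] F [ 0.49 -1.03  8.78] T [-0.256 -0.034 -0.026] gap 0.6435 gf 61.2
```

Scaled: -0.025 m / 0.4 = -0.0625, -0.014 m / 0.4 = -0.035.

```bash
echo '[[[0.2, 0, 0, 0, 0, 0, 0], [0.2, 0, 0, -0.015, 0, 0, 0], [0.2, 0, 0, -0.035, 0, 0, 0], [0.2, 0, 0, -0.0625, 0, 0, 0], [0.2, 0, 0, -0.0625, 0, 0, 0], [0.2, 0, 0, -0.0625, 0, 0, 0], [0.2, 0, 0, 0, 0, 0, 0], [0.2, 0, 0, 0, 0, 0, 0], [0.2, 0, 0, 0, 0, 0, 0]]]' | python3 drive.py; python3 -c "
from h import *
snap('k2')
state();print(totool(np.array([.4968,-.1935,.145])-probe_bus.get_obs()['position']))
c1,c2,c3=load('j1'),load('j2'),load('k1')
print(tri(c1,(278.4,31.6),c3,(281,254.5)),tri(c2,(277.1,165.3),c3,(281,254.5)))
c=load('k2');p=probe_bus.get_obs()['position']
print(proj(c,[p[0],p[1],p[2]+.058]),proj(c,[p[0]-.026,p[1],p[2]+.058]),proj(c,[p[0],p[1]+.026,p[2]+.058]),proj(c,[p[0],p[1]-.026,p[2]+.058]))"
```

```text
clock: 6.15
position: [0.5199, 0.2492, 0.1413]
tool_rot: [-0.0, 0.771, 0.636, -0.0]
wrist_force: [0.6, -1.3, -3.9]
finger_gap: 0.646
gripper_force: 64.8
6.2 [0.5197 0.2491 0.1408] yaw 1.3798 q [ 0.306  0.392 -0.105  1.076  0.     2.067] F [ 0.2   0.41 -4.12] T [-0.014  0.041  0.004] gap 0.6461 gf 64.8
[-0.4388876   0.06157339 -0.00420441]
[0.52021594 0.2475464  0.10017579] [0.52024397 0.24809981 0.10130431]
[280.95227833 372.1894186 ] [196.12878699 385.24482106] [263.14590024 298.0550524 ] [296.21855716 435.74843659]
```

View pics/k2.png

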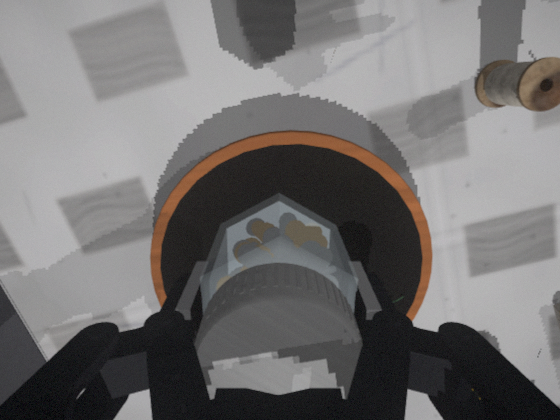

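Jar held between the pads, flats against them, clear of the platter; its weight is 4 N. I refine the block's position offline from the two earlier views while carrying over.

Scaled: -0.035 m / 0.4 = -0.0875, -0.02 m / 0.4 = -0.05, -0.072 rad / 1.5708 = -0.0458.

```bash
echo '[[[0.2, 0, 0, 0, 0, 0, -0.0382], [0.2, 0, 0, 0, 0, 0, -0.0458], [0.2, 0, 0, 0, 0, 0, -0.0382], [0.2, -0.05, -0.0038, 0, 0, 0, 0], [0.2, -0.0875, -0.005, 0, 0, 0, 0], [0.2, -0.0875, -0.005, 0, 0, 0, 0], [0.2, -0.0875, -0.005, 0, 0, 0, 0], [0.2, -0.0875, -0.005, 0, 0, 0, 0], [0.2, -0.0875, -0.005, 0, 0, 0, 0], [0.2, -0.0875, -0.005, 0, 0, 0, 0]]]' | python3 drive.py|tail -1; echo '[[[0.2, -0.0875, -0.005, 0, 0, 0, 0], [0.2, -0.0875, -0.005, 0, 0, 0, 0], [0.2, -0.0875, -0.005, 0, 0, 0, 0], [0.2, -0.0875, -0.005, 0, 0, 0, 0], [0.2, -0.0875, -0.005, 0, 0, 0, 0], [0.2, -0.05, -0.0038, 0, 0, 0, 0], [0.2, 0, 0, 0, 0, 0, 0], [0.2, 0, 0, 0, 0, 0, 0], [0.2, 0, 0, 0, 0, 0, 0]]]' | python3 drive.py|head -2
python3 - <<'E'
from h import *
from scipy.optimize import minimize
state()
r=.088/3**.5
M=[]
for n in('b1','b2'):
    h=cv2.cvtColor(cv2.imread(f'pics/{n}.png'),cv2.COLOR_BGR2HSV)
    m=cv2.inRange(h,(5,90,60),(25,255,255)); k,l,s,c=cv2.connectedComponentsWithStats(m)
    m=np.uint8(l==1+np.argmax(s[1:,4])); cs,_=cv2.findContours(m,0,1); m=cv2.drawContours(np.zeros_like(m),cs,-1,1,-1)
    m=cv2.resize(m,None,fx=4,fy=4,interpolation=0); M.append((load(n),cv2.morphologyEx(m,cv2.MORPH_OPEN,cv2.getStructuringElement(2,(181,181)))))
def cost(p,only=None):
    e=0
    for i,(c,m) in enumerate(M):
        if only is not None and i!=only: continue
        pts=[proj(c,[p[0]+r*np.cos(p[2]+a),p[1]+r*np.sin(p[2]+a),z]) for z in(0.,.024) for a in np.radians(np.arange(30,390,60))]
        hull=cv2.convexHull(np.int32(np.round((np.array(pts)+.5)*64)))
        t=cv2.fillConvexPoly(np.zeros_like(m),hull,1,shift=4)
        # pts*4 with shift 4 -> factor 64
        e+=np.count_nonzero(t!=m)/m.sum()
    return e
for o in(None,0,1):
    s=minimize(cost,[.4968,-.1935,.01],args=(o,),method='Nelder-Mead',options=dict(initial_simplex=[[.4968,-.1935,.01],[.5008,-.1935,.01],[.4968,-.1895,.01],[.4968,-.1935,.06]])); print(o,s.x,s.fun)
E
```

```text
gripper_force: 64.6
clock: 7.78
position: [0.4951, -0.1751, 0.1408]
7.78 [ 0.4951 -0.1751  0.1408] yaw 1.5717 q [-0.495  0.309 -0.234  1.029  0.     1.075] F [ 0.27  0.22 -3.79] T [ 0.015 -0.026 -0.02 ] gap 0.6449 gf 64.7
None [ 0.49653852 -0.19304009  0.00501422] 0.15522144963821344
0 [ 0.49700849 -0.19310883 -0.00399773] 0.07310012496516259
1 [ 0.49658716 -0.19283479 -0.03618909] 0.08072685830062049
```

Scaled: 0.025 m / 0.4 = 0.0625, -0.0184 m / 0.4 = -0.046.

```bash
echo '[[[0.2, -0.046, 0.004, 0, 0, 0, 0], [0.2, 0, 0, 0.05, 0, 0, 0], [0.2, 0, 0, 0.0625, 0, 0, 0], [0.2, 0, 0, 0.05, 0, 0, 0], [0.2, 0, 0, 0.0375, 0, 0, 0], [0.2, 0, 0, 0, 0, 0, 0], [0.2, 0, 0, 0, 0, 0, 0]]]' | python3 drive.py; python3 -c "
from h import *
snap('p1')
c1=imaging.get_calibration('side');cv2.imwrite('pics/sd.png',imaging.camera('side')[:,:,::-1])
a=cv2.imread('pics/p1.png');b=cv2.imread('pics/sd.png')
cv2.imwrite('pics/pp.png',np.hstack([cv2.resize(a[120:420,100:460],(400,333)),cv2.resize(b[90:240,270:450],(400,333))]))
state()"
```

```text
clock: 8.37
position: [0.497, -0.193, 0.0613]
tool_rot: [-0.001, 0.706, 0.708, -0.0]
wrist_force: [0.6, -0.3, -3.0]
finger_gap: 0.651
gripper_force: 64.8
8.47 [ 0.4979 -0.1938  0.0626] yaw 1.5726 q [-0.524  0.387 -0.349  0.833  0.     1.045] F [ 0.64 -0.38 -3.43] T [ 0.024 -0.05  -0.06 ] gap 0.6452 gf 64.8
```

View pics/pp.png

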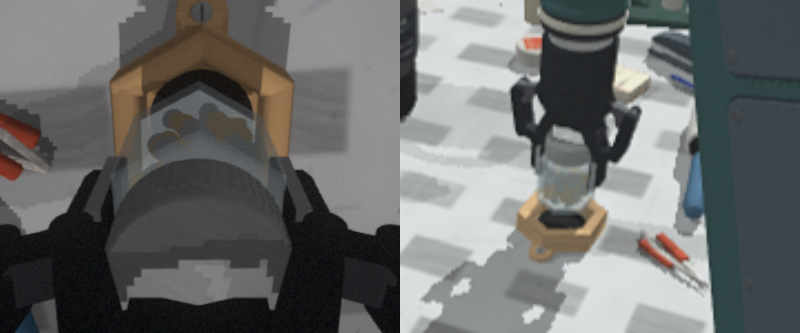

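The wrist view shows the jar (mid-column 199) over the pocket (112..293, middle 202), same orientation. I lower it slowly.

Scaled: 0.006 m / 0.4 = 0.015, 0.004 m / 0.4 = 0.01.

```bash
echo '[[[0.2, 0, 0, 0.015, 0, 0, 0], [0.2, 0, 0, 0.015, 0, 0, 0], [0.2, 0, 0, 0.01, 0, 0, 0], [0.2, 0, 0, 0, 0, 0, 0], [0.2, 0, 0, 0, 0, 0, 0]]]' | python3 drive.py|sed -n 2,4p; echo '[[[0.2, 0, 0, 0.0125, 0, 0, 0], [0.2, 0, 0, 0.0125, 0, 0, 0], [0.2, 0, 0, 0.0075, 0, 0, 0], [0.2, 0, 0, 0, 0, 0, 0], [0.2, 0, 0, 0, 0, 0, 0]]]' | python3 drive.py;python3 -c "
from h import *
state()"
```

```text
position: [0.4971, -0.194, 0.0454]
tool_rot: [-0.0, 0.707, 0.707, -0.0]
wrist_force: [-0.4, 0.4, -3.9]
clock: 9.3
position: [0.4978, -0.1935, 0.0321]
tool_rot: [-0.0, 0.707, 0.708, 0.001]
wrist_force: [4.0, 4.7, -6.5]
finger_gap: 0.645
gripper_force: 66.4
9.3 [ 0.4978 -0.1935  0.0321] yaw 1.5724 q [-0.524  0.419 -0.394  0.757  0.002  1.045] F [ 3.96  4.74 -6.49] T [ 1.03  -1.023  0.126] gap 0.6453 gf 66.4
```

Scaled: 0.001 m / 0.4 = 0.0025.

```bash
echo '[[[0.2, 0, 0, 0.0025, 0, 0, 0], [0.2, 0, 0, 0, 0, 0, 0], [0.2, 0, 0, 0, 0, 0, 0]]]' | python3 drive.py|sed -n 2,4p; echo '[[[0.2, 0, 0, 0.0025, 0, 0, 0], [0.2, 0, 0, 0, 0, 0, 0], [0.2, 0, 0, 0, 0, 0, 0]]]' | python3 drive.py; python3 -c "
from h import *
state()"
```

```text
position: [0.4978, -0.1935, 0.0315]
tool_rot: [-0.0, 0.707, 0.708, 0.001]
wrist_force: [2.8, 4.9, -1.8]
clock: 9.8
position: [0.4979, -0.1936, 0.0312]
tool_rot: [0.0, 0.707, 0.708, 0.001]
wrist_force: [-0.7, 7.1, 12.1]
finger_gap: 0.645
gripper_force: 68.8
9.8 [ 0.4979 -0.1936  0.0312] yaw 1.5724 q [-0.524  0.42  -0.396  0.754  0.002  1.045] F [-0.72  7.1  12.06] T [1.547 0.106 0.093] gap 0.6446 gf 68.8
```

Scaled: -0.025 m / 0.4 = -0.0625, -0.01 m / 0.4 = -0.025.

```bash
echo '[[[1, 0, 0, -0.0025, 0, 0, 0], [1, 0, 0, 0, 0, 0, 0], [1, 0, 0, 0, 0, 0, 0], [1, 0, 0, 0, 0, 0, 0], [1, 0, 0, -0.025, 0, 0, 0], [1, 0, 0, -0.0625, 0, 0, 0], [1, 0, 0, 0, 0, 0, 0], [1, 0, 0, 0, 0, 0, 0]]]' | python3 drive.py;  python3 -c "
from h import *
c,_=snap('q1')
state()
a=cv2.imread('pics/q1.png');cv2.imwrite('pics/q1z.png',a[120:,80:480])
b=imaging.camera('side');cv2.imwrite('pics/sd2.png',b[:,:,::-1])
a=cv2.imread('pics/q1.png');b=cv2.imread('pics/sd2.png')
cv2.imwrite('pics/pp2.png',np.hstack([cv2.resize(a[120:420,100:460],(400,333)),cv2.resize(b[90:240,270:450],(400,333))]))
for z in(.089,): print([proj(c,[.4975+dx,-.193+dy,z]).round(1) for dx,dy in((0,0),(0,.026),(-.026,0),(.026,0))])"
```

```text
clock: 10.47
position: [0.498, -0.1946, 0.0673]
tool_rot: [0.001, 0.707, 0.707, 0.0]
wrist_force: [-0.9, 0.1, -0.0]
finger_gap: 1.0
gripper_force: 0.0
10.52 [ 0.4974 -0.1943  0.0665] yaw 1.5717 q [-0.525  0.383 -0.343  0.844 -0.     1.045] F [ 0.2   0.21 -0.92] T [-0.004 -0.011  0.032] gap 0.9996 gf 0.0
[array([280.2, 298.6]), array([280.3, 237.5]), array([213.4, 298.6]), array([346.8, 298.5])]
```

View pics/pp2.png

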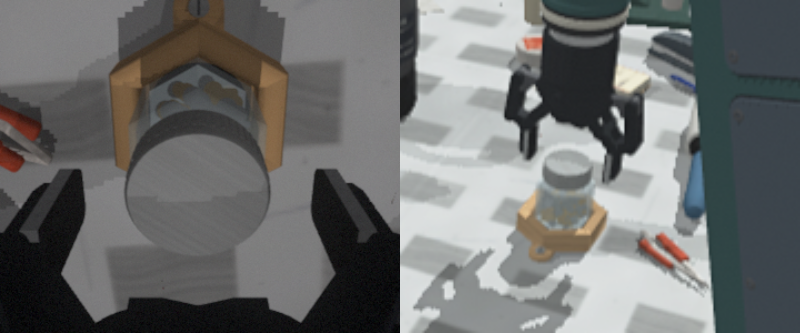

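Jar sits upright down in the block, cap centred at about (278,293) px in the wrist picture, 2 mm farther in +y than the TCP. I shift and close on the cap.

Scaled: 0.002 m / 0.4 = 0.005, -0.0005 m / 0.4 = -0.0013.

```bash
echo '[[[1, 0.005, -0.0013, 0, 0, 0, 0], [1, 0, 0, 0, 0, 0, 0], [0.2, 0, 0, 0, 0, 0, 0], [0.2, 0, 0, 0, 0, 0, 0], [0.2, 0, 0, 0, 0, 0, 0], [0.2, 0, 0, 0, 0, 0, 0], [0.2, 0, 0, 0, 0, 0, 0], [0.2, 0, 0, 0, 0, 0, 0], [0.2, 0, 0, 0, 0, 0, 0]]]' | python3 drive.py;  python3 -c "
from h import *
state()"; echo '[[[0.2, 0, 0, 0, 0, 0, -0.0382], [0.2, 0, 0, 0, 0, 0, -0.0509], [0.2, 0, 0, 0, 0, 0, -0.0509], [0.2, 0, 0, 0, 0, 0, -0.0509]]]' | python3 drive.py; python3 -c "
from h import *
state()"
```

```text
clock: 11.32
position: [0.497, -0.1922, 0.0667]
tool_rot: [0.0, 0.707, 0.707, 0.0]
wrist_force: [0.9, 0.6, 5.4]
finger_gap: 0.594
gripper_force: 61.6
11.32 [ 0.497  -0.1922  0.0667] yaw 1.5718 q [-0.522  0.381 -0.345  0.844  0.     1.048] F [0.89 0.6  5.38] T [ 0.124 -0.088  0.04 ] gap 0.5942 gf 61.6
clock: 11.65
position: [0.4973, -0.1924, 0.0669]
tool_rot: [0.001, 0.592, 0.806, 0.0]
wrist_force: [2.7, -2.1, 6.1]
finger_gap: 0.59
gripper_force: 62.2
11.65 [ 0.4973 -0.1924  0.0669] yaw 1.8752 q [-0.522  0.381 -0.345  0.843  0.     0.744] F [ 2.67 -2.08  6.07] T [-0.476 -0.35  -0.361] gap 0.5903 gf 62.2
```

Units first: shifts go in shares of 40 cm and turns go in shares of 90 degrees. So -0.1 rad / 1.5708 = -0.0637.

```bash
echo '[[[0.2, 0, 0, 0, 0, 0, -0.0637], [0.2, 0, 0, 0, 0, 0, -0.0637], [0.2, 0, 0, 0, 0, 0, -0.0637], [0.2, 0, 0, 0, 0, 0, -0.0637], [0.2, 0, 0, 0, 0, 0, -0.0637]]]' | python3 drive.py|sed -n 5p;python3 -c "
from h import *
state()"; echo '[[[0.2, 0, 0, 0, 0, 0, -0.0637], [0.2, 0, 0, 0, 0, 0, -0.0637], [0.2, 0, 0, 0, 0, 0, -0.0637], [0.2, 0, 0, 0, 0, 0, -0.0637], [0.2, 0, 0, 0, 0, 0, -0.0573], [0.2, 0, 0, 0, 0, 0, 0]]]' | python3 drive.py;python3 -c "
from h import *
state()"
```

```text
finger_gap: 0.59
12.07 [ 0.4972 -0.1926  0.0671] yaw 2.3765 q [-0.522  0.381 -0.345  0.843 -0.     0.243] F [ 0.33 -0.77  8.82] T [-0.154  0.023 -0.05 ] gap 0.5897 gf 62.2
clock: 12.57
position: [0.4971, -0.1924, 0.067]
tool_rot: [0.0, 0.137, 0.991, -0.0]
wrist_force: [-0.5, -0.8, 8.0]
finger_gap: 0.59
gripper_force: 62.0
12.57 [ 0.4971 -0.1924  0.067 ] yaw 2.8677 q [-0.522  0.381 -0.345  0.844 -0.    -0.248] F [-0.46 -0.78  8.03] T [-0.029 -0.009  0.087] gap 0.5903 gf 62.0
```

Turned 74°, torque fell after break-loose. Lift slightly and check the weight (cap alone about 1 N, with jar about 4 N).

Scaled: -0.002 m / 0.4 = -0.005, -0.001 m / 0.4 = -0.0025.

```bash
echo '[[[0.2, 0, 0, -0.005, 0, 0, 0], [0.2, 0, 0, -0.005, 0, 0, 0], [0.2, 0, 0, -0.0025, 0, 0, 0], [0.2, 0, 0, 0, 0, 0, 0], [0.2, 0, 0, 0, 0, 0, 0]]]' | python3 drive.py|sed -n 2,4p;python3 -c "
from h import *
state()"
```

```text
position: [0.4967, -0.1921, 0.0715]
tool_rot: [-0.0, 0.14, 0.99, 0.0]
wrist_force: [-0.3, 0.1, -0.8]
12.98 [ 0.4967 -0.1921  0.0715] yaw 2.8617 q [-0.522  0.377 -0.338  0.856 -0.    -0.242] F [-0.28  0.05 -0.8 ] T [-0.029  0.078  0.034] gap 0.5909 gf 62.3
```

Scaled: -0.01 m / 0.4 = -0.025, -0.008 m / 0.4 = -0.02.

```bash
echo '[[[0.2, 0, 0, -0.01, 0, 0, 0], [0.2, 0, 0, -0.02, 0, 0, 0], [0.2, 0, 0, -0.025, 0, 0, 0], [0.2, 0, 0, -0.0175, 0, 0, 0], [0.2, 0, 0, 0, 0, 0, 0], [0.2, 0, 0, 0, 0, 0, 0], [0.2, 0, 0, 0, 0, 0, 0], [0.2, 0, 0, 0, 0, 0, 0], [0.2, 0, 0, 0, 0, 0, 0]]]' | python3 drive.py|sed -n 2,6p;python3 -c "
from h import *
state()
b=imaging.camera('side');cv2.imwrite('pics/sd3.png',cv2.resize(b[80:240,260:440,::-1],(675,600)))"
```

```text
position: [0.4966, -0.192, 0.1002]
tool_rot: [-0.0, 0.139, 0.99, 0.0]
wrist_force: [1.0, -0.8, -1.0]
finger_gap: 0.586
gripper_force: 62.4
13.73 [ 0.4966 -0.192   0.1002] yaw 2.8618 q [-0.522  0.351 -0.291  0.93  -0.    -0.242] F [ 0.99 -0.78 -0.98] T [0.01  0.007 0.041] gap 0.5858 gf 62.4
```

View pics/sd3.png

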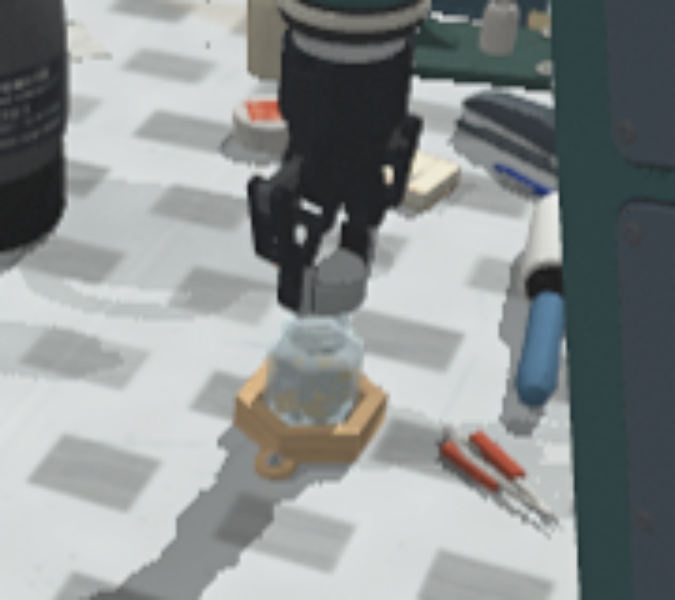

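The open jar sits in the block (315,370) and the cap is held level above it (335,285). Handing in.

```bash
python3 -c "
from bench import ctrl, imaging, probe_bus, sign_off
print(sign_off())"
```

```text
the job is handed in; nothing more can be done
None
```

The jar is seated upright in the block and unscrewed, with its cap held level about 18 mm above the rim over the open jar; I handed the job in at about 13.8 s, and the hand-in gave no verdict.

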